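Hang a woofer trim ring on the gated bench hook

TASK

Take the large trim ring out of the wire rack, lifting it by its rim, and hang it on the bench hook so it is out of the way. Before you let go, press the rim gently down past the hook's spring gate until the gate has sprung shut over it and you feel the rim bear on the bottom of the hook; never push hard on the hook. Leave the ring hanging still, and leave the other things on the bench and in the rack where they are.

Things in the scene. Friction and masses are not known exactly. Their poses are not given: they have to be found in the camera images.
- ring: Large woofer trim ring: a flat plain aluminium hoop, outer diameter 190 mm, inner 160 mm (rim 15 mm wide), 8 mm thick, 0.15 to 0.25 kg, with eight dark screw holes. Origin at its centre, x axis = the hoop's axis, square to its faces. It starts upright in one of the rack's slots, top edge about 203 mm above the table, leaning up to 4 degrees.
- rack: Fixed wire rack, 200 mm long (x) and 140 mm wide. Origin on the table under its middle, z up. Three slots at x = -60, 0, +60 mm, each 11.5 mm wide between wire loops that reach 87 mm above the table, from y = -45 to +45 mm. Its three occupants stand in any order, faces square to x, on rods 24 mm above the table.
- stand: Fixed steel hook stand: a foot 170 x 130 x 12 mm and a tube. Origin on the table on the tube's axis, z up. A 20 mm post telescopes in the tube and carries a J-hook of 8 mm round bar, whose plane is y = 0; its upturned tip is on the -x side, roughly towards the robot. All parts above the tube lie within 12 mm of y = 0, the tip reaches out to x = -94 mm.
- gate (a joint): Angle of the hook's spring gate, rad: 0 shut, to 1.42 right down. A tongue 25 x 9 x 2 mm closing the throat, its top 42 mm above the seat, hinged on the shank on the post's side. It swings down only; a spring returns it. Pushing a rim down through it takes 3 to 8 N, more than the ring weighs; it springs up over the rim only once the rim's inner edge is within 3 or 4 mm of the seat.
- small_ring: A smaller aluminium trim ring, outer diameter 150 mm, 7 mm thick, standing in another slot of the rack. Not to be disturbed. Origin at its centre.
- card: A green circuit board 150 x 125 mm, 4 mm thick, standing in another slot of the rack. Not to be disturbed. Origin at the middle of its lower edge.
- woofer: Loudspeaker driver, 190 mm across and 70 mm high, lying face up towards the back. Leave alone. Origin at the middle of its underside.
- meter: Yellow multimeter lying on the bench, 145 x 78 x 40 mm. Leave alone. Origin at the middle of its underside.
- spool: Grey spool of solder, 56 mm across and 42 mm high, standing on its flange. Leave alone. Origin at the middle of its underside.
- driver: Red-handled screwdriver, 190 mm, lying on the bench. Leave alone.
- spray: Blue spray can with a yellow cap, 52 mm across, 170 mm high. Leave alone. Origin at the middle of its underside.
- collar (a point): Top of the tube's clamp collar, 164 mm above the table, on the post's axis. The post was clamped by hand, so the hook's height is not reported and must be seen or felt: its seat (top of the bar at the bottom of the J) is anywhere from 235 to 265 mm above the table. It is meant for loads under 20 N. The post's top is 45 mm above the seat.
- under_seat (a point): Point on the foot straight under the hook's seat and the middle of its throat (70 mm from the post's axis). The throat opens upwards, 26 mm wide along x; from 11 mm above the seat it is bevelled in to a 10 mm flat bottom. The tip ends 50 mm above the seat, 13 to 24 mm in front of mid throat. Seated, the ring is square to the stand's x, its centre 80 mm below the seat.
Things that resemble listed ones, but are neither listed nor needed, are in the scene too. What is shaped like the ring but pink is not meant.

How it is judged:
By the outcome, as a careful person would: the job done as asked, in the order asked, and still so for the second after the job is handed in, with the robot touching nothing.
It also fails if it takes over 70 s, if anything falls off the work surface, if the arm or the gripper's body presses on something with over 40 N, if the wrist force passes 120 N, or if a joint passes its speed limit or range.

ROBOT

A 7-joint arm with a two-finger parallel gripper is mounted at the origin on the work surface. World frame = base frame: x ahead of the robot, y to its left, z up, the work surface at z = 0. Lengths are in m, angles in rad, forces in N, time in s.
With the tool pointing down it reaches from about 0.425 to 0.925 m from the base axis. Payload 6.8 kg.
Tool frame: the origin (TCP) lies between the finger pads; the fingertips stand 17 mm ahead of it and the grasp point (between the pads) lies 2 mm behind it; z points along the fingers, x is the direction in which the jaws open and shut, and the axes are right-handed (so a half turn about z gives the same grasp; the last joint's range is limited). The gripper opens to 85 mm and grips with 20 to 120 N. Pads are 22 mm wide; open, the fingers measure 114 mm over their backs; the gripper's body (76 mm by 85 mm) begins 54 mm behind the grasp point. The pads swing forward as they close: fully open they stand 13 mm farther back than shut.
Start: joints at [1.052, 0.477, 0.022, 1.555, -0.011, 1.109, -0.083], TCP at [0.27, -0.619, 0.248] pointing down, gripper open.
Joint ranges: [-2.96, 2.96], [-0.34, 2.1], [-1.41, 1.46], [0.24, 2.44], [-1.37, 4.51], [0.17, 1.92], [-2.96, 2.96]. Speed limits (rad/s): [2.39, 2.39, 3.14, 3.14, 3.14, 3.14, 3.14].

INTERFACE

Orientations are given as a unit quaternion [w, x, y, z].
In Python, from station import readout, read_camera, get_calibration, bot, models gives the robot as it stands.
- The arm moves only by the tool carry_out, never from a script. Its argument "deltas" is a list of rows, each a list of 2 entries, a list of its own where there are three numbers: the shift along the tool's x, y, z in cm, then the turn about the tool's z in degrees. A call has 1 to 10 rows; each row is the pose to reach, as a shift and turn from the pose measured when the call began, along the tool's axes at that moment; what a row does not reach only later rows make up. A row lasts 1/8 s, in which the tool goes at most 62.5 mm and 10.7 degrees, less where a joint would pass 70% of its speed; a pose out of reach is approached as far as the arm can. A call with a gripper value outside its range is refused whole. "hand" is the opening, from 0 (shut) to 1 (fully open), set as the call begins (left out, the last holds). The fingers move at their own pace and stop on an object; "newtons" is the grip in N (left out, the last holds). Time passes only in rows, so rows that repeat a pose let the fingers close. It gives the time, the measured TCP pose, the force and the opening at its end, in the units of the state.
- readout.get_obs(): the state, without advancing time (a new reading comes with each control period).
- read_camera(name): name is "scene" or "top" or "wrist"; returns the picture (400x640x3 uint8, red, green, blue); there is no depth.
- get_calibration(name): a dict with "fov_y" (degrees; the focal length in pixels is half the picture's height over the tangent of half this angle, whatever the lens; pixels are square), "cx", "cy" (the principal point, pixels), "world_from_camera" (4x4, takes a point from camera to world coordinates). Camera axes: x right, y down, z forward; pixel columns grow to the right and rows downward; lengths in m; the calibration is good to about 2 mm. A picture is of the moment at which its call begins: read the wrist's pose just before it. get_calibration takes no time and is no camera call; for the wrist camera it gives the pose at the moment of the call.
- bot.hand_in(): hands the job in, once; it reports no verdict.
Trained networks look in the newest picture that a camera, given by its name, has taken for a name from the list of things; names that differ only in an ending like _2 or _b are one class to them, and where a whole thing is asked for, a point or a joint stands for the part that bears it (a point fixed in the world has none). Each returns a list of dicts, best first, with "score" (0 to 1); they miss things now and then, are a little off and sometimes report something else, mostly with a low value. They report only what shows in the picture. A call takes as long as a camera call. They do not tell look-alikes from the thing itself.
- models.spot_in(query, camera): "centre" ([row, column] in pixels, amid what is visible of it).
The state is a dict: "t": time; "q": joint angles; "joint_vel": joint speeds; "joint_torque": joint torques, N m; "eef_pos": TCP position; "tool_rot": TCP orientation; "contact_force": force on the tool from outside, world axes, zero at the start; "torque": the same for the moment, N m; "gripper_width": opening from 0.0 (shut) to 1.0 (fully open).
Only numpy, scipy, OpenCV 4.12 (cv2) and the standard library are available. Lean on these libraries where they do the work, as an engineer would, in place of code of your own. Each camera call takes 0.05 s, during which the arm holds its last target. There are 200 camera calls.

## Working session

There is one attempt and no reset: what is moved stays moved. The work goes in short steps, Python scripts to look and compute and a tool call to move; the robot and the scene stay as the last step left them, time stands still between calls to the robot, and variables do not carry over. Pictures are saved under pics/ and viewed, about 8 in all and at most 12, crops included, and the job is handed in when it is done.

Besides the shell and the picture viewer there is one more tool, called after "Request:" as name(argument=value, ...), one argument or row to a line, values as JSON. carry_out: Moves the arm, as the interface text tells. Its arguments: {"type":"object","properties":{"deltas":{"type":"array"},"hand":{"type":"number"},"newtons":{"type":"number"}},"required":["deltas"]}

```bash
mkdir -p pics; ls; python3 - <<'E'
from station import readout, read_camera, get_calibration, bot, models
import cv2, numpy as np
o=readout.get_obs(); print({k:np.round(v,3).tolist() for k,v in o.items()})
for c in ["scene","top"]:
    im=read_camera(c); cv2.imwrite(f"pics/{c}0.png",im[...,::-1]); k=get_calibration(c)
    print(c,k["fov_y"],k["cx"],k["cy"],np.round(k["world_from_camera"],3).tolist(),[x for x in k if x not in("fov_y","cx","cy","world_from_camera")])
    for n in ["ring","small_ring","card","rack","stand","gate","collar"]:
        print(n,[(np.round(d["centre"]).tolist(),round(d["score"],2)) for d in models.spot_in(n,c)][:3])
E
```

```text
pics
{'t': 0.0, 'q': [1.052, 0.478, 0.022, 1.556, -0.011, 1.109, -0.083], 'joint_vel': [-0.0, 0.0, 0.0, 0.001, -0.0, -0.002, 0.001], 'joint_torque': [-0.001, -59.645, 1.608, -28.12, 0.013, 0.009, -0.0], 'eef_pos': [0.269, -0.618, 0.247], 'tool_rot': [-0.0, 0.836, -0.548, -0.001], 'contact_force': [-0.163, -0.265, 0.391], 'torque': [0.031, -0.017, 0.01], 'gripper_width': 0.999}
scene 55.6514051715007 320.1501683821435 189.93042816601638 [[-0.037, 0.725, -0.688, 1.345], [0.999, 0.041, -0.01, 0.024], [0.021, -0.687, -0.726, 1.018], [0.0, 0.0, 0.0, 1.0]] []
ring [([150.0, 393.0], 0.72), ([218.0, 262.0], 0.65), ([220.0, 436.0], 0.61)]
small_ring [([209.0, 370.0], 0.77)]
card [([230.0, 365.0], 0.75)]
rack [([231.0, 359.0], 0.66), ([216.0, 264.0], 0.37)]
stand [([219.0, 264.0], 0.59)]
gate []
collar [([214.0, 266.0], 0.77)]
top 57.66824414348586 318.9451584645024 197.75972620043652 [[0.022, -0.989, 0.148, 0.393], [-1.0, -0.023, -0.006, 0.006], [0.009, -0.148, -0.989, 1.19], [0.0, 0.0, 0.0, 1.0]] []
ring [([266.0, 240.0], 0.74), ([163.0, 203.0], 0.73), ([185.0, 264.0], 0.65)]
small_ring [([210.0, 272.0], 0.73)]
card [([173.0, 264.0], 0.96)]
rack [([203.0, 285.0], 0.6)]
stand [([204.0, 370.0], 0.83)]
gate []
collar [([211.0, 370.0], 0.88)]
```

View pics/scene0.png

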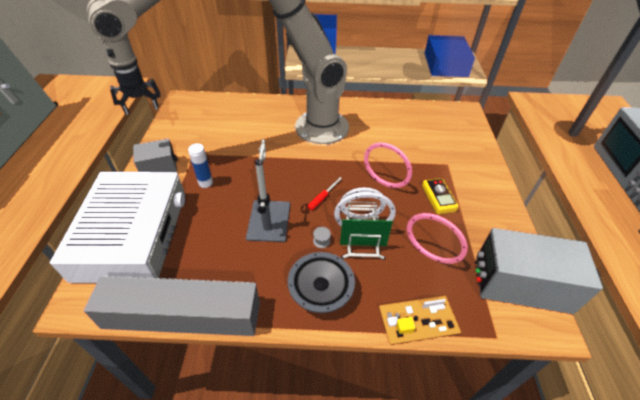

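View pics/top0.png

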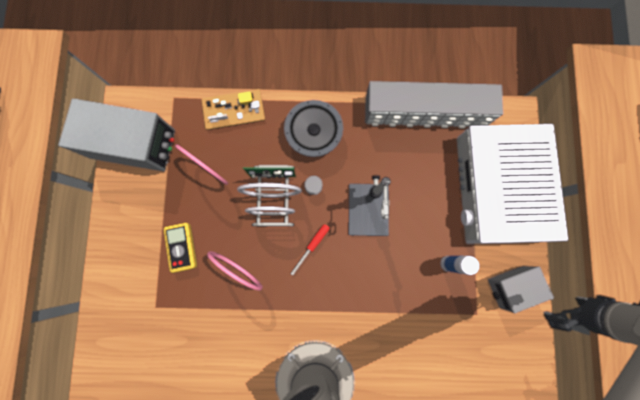

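The scene view shows the rack near (365,225) px and the stand near (265,205), while the pink look-alikes lie elsewhere. In the top view the rack holds the card at row 172, a wider ring at row 189 and a smaller ring at row 211. The hook is near column 385, row 200. I'll enlarge both.

```bash
cat > h.py <<'E'
from station import readout, read_camera, get_calibration, bot, models
import cv2, numpy as np
def ray(c,r,col,k=None):
    k=k or get_calibration(c); f=200/np.tan(np.radians(k["fov_y"])/2); T=np.array(k["world_from_camera"])
    return T[:3,3], T[:3,:3]@np.array([(col-k["cx"])/f,(r-k["cy"])/f,1])
def atz(c,r,col,z,k=None):
    p,d=ray(c,r,col,k); return p+d*(z-p[2])/d[2]
def proj(c,P,k=None):
    k=k or get_calibration(c); f=200/np.tan(np.radians(k["fov_y"])/2); T=np.linalg.inv(np.array(k["world_from_camera"]))
    q=T[:3,:3]@np.array(P)+T[:3,3]; return np.round([q[1]/q[2]*f+k["cy"],q[0]/q[2]*f+k["cx"]],1)
E
python3 - <<'E'
from h import *
t=cv2.imread("pics/top0.png"); s=cv2.imread("pics/scene0.png")
a=cv2.resize(t[150:250,225:405],None,fx=4.4,fy=4.4,interpolation=cv2.INTER_CUBIC)
cv2.imwrite("pics/topz.png",a)
b=cv2.resize(s[130:270,240:410],None,fx=4.2,fy=4.2,interpolation=cv2.INTER_CUBIC)
cv2.imwrite("pics/scenez.png",b)
E
```

```text
(no output)
```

View pics/topz.png

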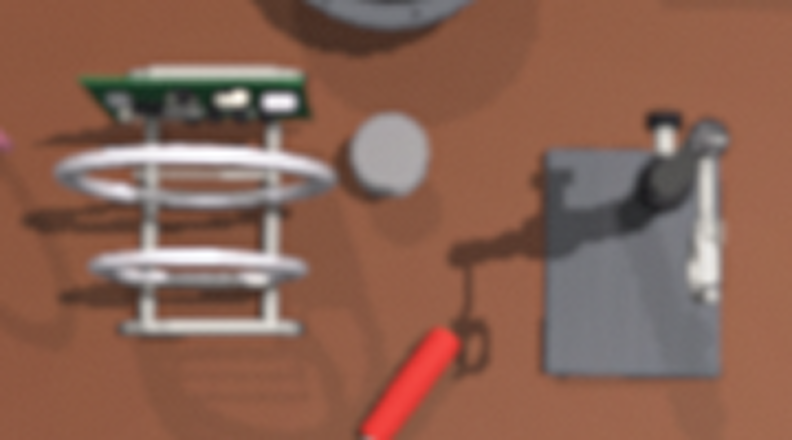

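View pics/scenez.png

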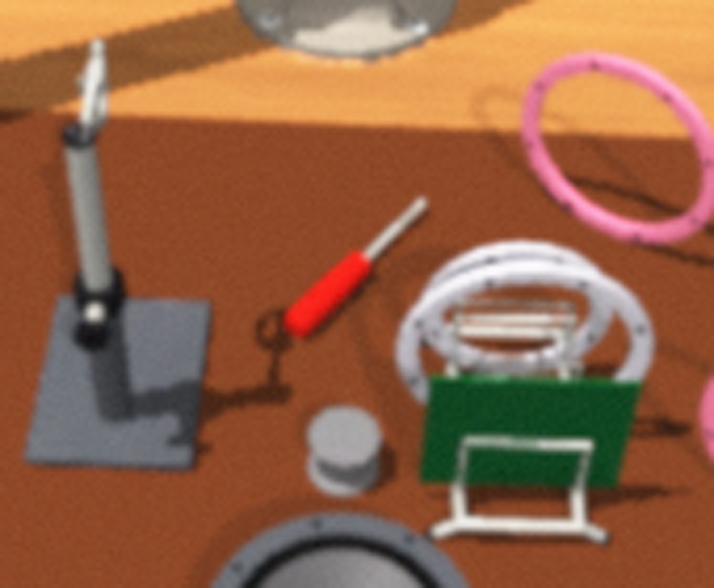

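The large ring stands in the middle slot, with its upper edge at top-view px (184,269). The hook runs from its post towards the robot, with its tip at about top (217.5,386) and scene (140,263). Next I'll triangulate these points.

```bash
cat >> h.py <<'E'
def tri(a,b):
    (p,d),(q,e)=a,b; d=d/np.linalg.norm(d); e=e/np.linalg.norm(e)
    s=np.linalg.lstsq(np.c_[d,-e],q-p,rcond=None)[0]; A=p+d*s[0];B=q+e*s[1]
    return np.round((A+B)/2,4),round(np.linalg.norm(A-B),4)
E
python3 - <<'E'
from h import *
T=lambda x,y:(150+y/4.4,225+x/4.4); S=lambda x,y:(130+y/4.2,240+x/4.2)
for n,a,z in [("foot TL",(545,150),.012),("foot BL",(545,375),.012),("foot BR",(720,375),.012),("rack near L",(125,328),.005),("rack near R",(298,328),.005),
  ("ring left",(57,172),.108),("ring right",(335,178),.108),("ring top",(195,148),.203),("small top",(198,252),.172),("collar",(668,180),.164),("post top",(710,135),.295)]:
    print(n,np.round(atz("top",*T(*a),z),4))
print("tip",tri(ray("top",*T(706,298)),ray("scene",*S(97,42))))
print("ringtop",tri(ray("top",*T(195,148)),ray("scene",*S(535,262))))
print("foot BR",tri(ray("top",*T(720,375)),ray("scene",*S(58,300))))
E
```

```text
foot TL [ 0.6178 -0.098   0.012 ]
foot BL [ 0.4497 -0.0996  0.012 ]
foot BR [ 0.4527 -0.2283  0.012 ]
rack near L [0.4777 0.2111 0.005 ]
rack near R [0.4806 0.0832 0.005 ]
ring left [0.5762 0.2451 0.108 ]
ring right [0.5765 0.0545 0.108 ]
ring top [0.5774 0.1386 0.203 ]
small top [0.5155 0.138  0.172 ]
collar [ 0.5708 -0.1649  0.164 ]
post top [ 0.5748 -0.1671  0.295 ]
tip (array([ 0.48  , -0.1611,  0.3078]), np.float64(0.0014))
ringtop (array([0.5774, 0.1454, 0.2047]), np.float64(0.0138))
foot BR (array([ 0.453 , -0.2273,  0.0027]), np.float64(0.0056))
```

```bash
cat >> h.py <<'E'
from scipy.spatial.transform import Rotation as Ro
def tool():
    o=readout.get_obs(); w,x,y,z=o["tool_rot"]; return np.array(o["eef_pos"]),Ro.from_quat([x,y,z,w]),o
def delta(target,ang=0.):
    "cm shift in tool axes and turn deg so that tool x points at world angle ang"
    p,R,o=tool(); X=R.as_matrix()[:,0]; a=np.degrees(np.arctan2(X[1],X[0]))
    return np.round(R.inv().apply(np.array(target)-p)*100,2).tolist(), round((a-ang+180)%360-180,1)
E
python3 - <<'E'
from h import *
p,R,o=tool(); k=get_calibration("wrist"); T=np.array(k["world_from_camera"])
print("cam in tool",np.round(R.inv().apply(T[:3,3]-p),3),np.round(R.inv().as_matrix()@T[:3,:3],2).tolist(),k["fov_y"],k["cx"],k["cy"])
print(R.as_matrix().round(3).tolist())
for t in [(.27,-.618,.46),(.42,-.2,.46),(.577,.105,.40)]: print(t,delta(t))
E
```

```text
cam in tool [-0.001 -0.072 -0.126] [[1.0, 0.0, -0.0], [0.0, 0.96, 0.28], [0.0, -0.28, 0.96]] 59.29759818046916 321.6788784455949 194.82556018027535
[[0.399, -0.917, 0.0], [-0.917, -0.399, -0.0], [0.0, -0.0, -1.0]]
(0.27, -0.618, 0.46) ([-0.06, -0.07, -21.16], np.float64(-66.5))
(0.42, -0.2, 0.46) ([-32.39, -30.52, -21.17], np.float64(-66.5))
(0.577, 0.105, 0.4) ([-54.09, -57.09, -15.17], np.float64(-66.5))
```

Request:
carry_out(
  deltas=[
    [[0,0,-6],0],
    [[0,0,-12],-6],
    [[-3,-3,-18],-14],
    [[-7,-8,-21.2],-22],
    [[-11,-12.5,-21.2],-31],
    [[-15,-17,-21.2],-40],
    [[-19,-21.5,-21.2],-49],
    [[-23,-26,-21.2],-58],
    [[-27,-30.5,-21.2],-66.5],
    [[-31,-35,-21.2],-66.5],
  ],
)

```text
t: 2.05
eef_pos: [0.4658, -0.1958, 0.4606]
tool_rot: [0.0, 1.0, 0.001, 0.0]
contact_force: [1.5, 0.7, -0.8]
gripper_width: 1.003
```

```bash
python3 - <<'E'
from h import *
p,R,o=tool(); print(p.round(3),o["t"]); print(delta((.50,-.12,.46)))
E
```

```text
[ 0.466 -0.196  0.461] 2.05
([3.44, -7.57, 0.06], np.float64(0.1))
```

Request:
carry_out(
  deltas=[
    [[2,-4,0],0],
    [[3.4,-7.6,0],0],
    [[3.4,-7.6,0],0],
    [[3.4,-7.6,0],0],
  ],
  hand=0.4,
)

```text
t: 2.55
eef_pos: [0.4994, -0.1205, 0.4606]
tool_rot: [0.001, 1.0, 0.001, 0.0]
contact_force: [0.0, -0.3, -0.0]
gripper_width: 0.403
```

```bash
python3 - <<'E'
from h import *
k=get_calibration("wrist"); np.save("kw1.npy",k,allow_pickle=True)
im=read_camera("wrist"); cv2.imwrite("pics/w1.png",im[...,::-1]); 
for P in [(.48,-.161,.308),(.572,-.166,.303),(.502,-.162,.258)]: print(proj("wrist",P,k))
E
```

```text
[230.4 298.4]
[233.7 404.7]
[212.3 323.8]
```

View pics/w1.png

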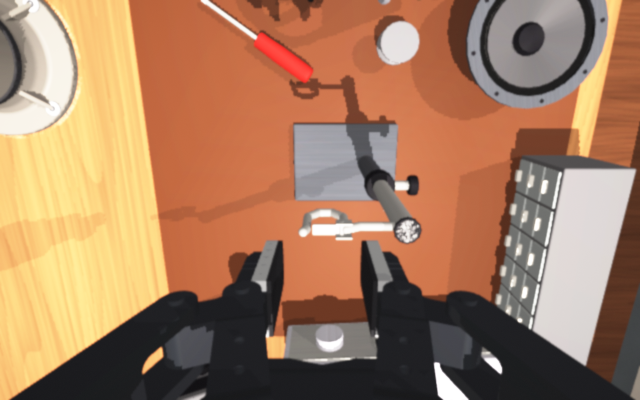

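The wrist view shows the post top at (231,407) px, the hook tip at about (232,304) and the seat curve near (212,325), within a few pixels of the triangulated prediction. One zoom will give the yaw and seat height.

```bash
python3 - <<'E'
from h import *
a=cv2.imread("pics/w1.png")[195:250,285:430]; cv2.imwrite("pics/w1z.png",cv2.resize(a,None,fx=5.4,fy=5.4,interpolation=cv2.INTER_CUBIC))
E
```

```text
(no output)
```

View pics/w1z.png

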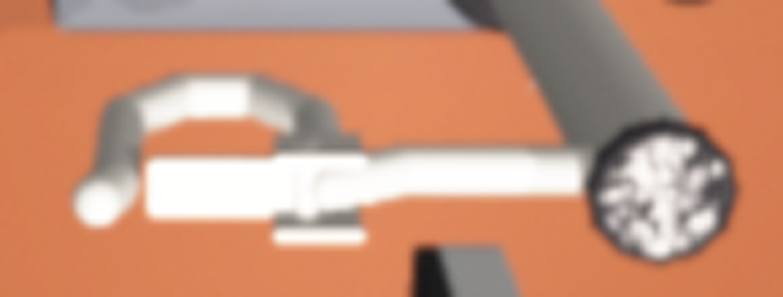

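```bash
python3 - <<'E'
from h import *
k=np.load("kw1.npy",allow_pickle=True).item()
Sc=(140.,263.1); tp=(217.6,385.6)
print("tip w/top",tri(ray("wrist",232.6,303.1,k),ray("top",*tp)),"w/scene",tri(ray("wrist",232.6,303.1,k),ray("scene",*Sc)))
print("post",tri(ray("wrist",230.2,407.6,k),ray("top",150+135/4.4,225+710/4.4)))
for s in (.252,.258,.264):
    P=atz("wrist",230.2,407.6,s+.045,k);Q=atz("wrist",232.6,303.1,s+.048,k);B=atz("wrist",213.1,325.4,s-.001,k)
    d=(P-Q)[:2]; print(s,P.round(4),Q.round(4),B.round(4),"len",np.linalg.norm(d).round(4),"yaw",np.degrees(np.arctan2(d[1],d[0])).round(2),"bar y off line",round(B[1]-(Q+(P-Q)*(B[0]-Q[0])/(P[0]-Q[0]))[1],4))
E
```

```text
tip w/top (array([ 0.4824, -0.1643,  0.3022]), np.float64(0.0034)) w/scene (array([ 0.4844, -0.1604,  0.3118]), np.float64(0.002))
post (array([ 0.5764, -0.1675,  0.2917]), np.float64(0.0018))
0.252 [ 0.5759 -0.1652  0.297 ] [ 0.4836 -0.1663  0.3   ] [ 0.5036 -0.1653  0.251 ] len 0.0923 yaw 0.71 bar y off line 0.0008
0.258 [ 0.5743 -0.1627  0.303 ] [ 0.4839 -0.1638  0.306 ] [ 0.5036 -0.1632  0.257 ] len 0.0904 yaw 0.7 bar y off line 0.0004
0.264 [ 0.5727 -0.1603  0.309 ] [ 0.4842 -0.1614  0.312 ] [ 0.5035 -0.1611  0.263 ] len 0.0885 yaw 0.68 bar y off line 0.0
```

Request:
carry_out(
  deltas=[
    [[1.3,-5.5,0],0],
    [[2.6,-11,1],0],
    [[3.9,-16.5,2],0],
    [[5.2,-22,3],0],
    [[6.5,-27.5,4.5],0],
    [[7.8,-33,6],0],
    [[7.8,-33,6],0],
    [[7.8,-33,6],0],
  ],
)

```text
t: 3.6
eef_pos: [0.578, 0.2071, 0.4]
tool_rot: [0.001, 1.0, -0.001, 0.0]
contact_force: [-0.2, -0.4, -0.2]
gripper_width: 0.401
```

```bash
python3 - <<'E'
from h import *
k=get_calibration("wrist"); np.save("kw2.npy",k,allow_pickle=True)
im=read_camera("wrist"); cv2.imwrite("pics/w2.png",im[...,::-1]); 
for P in [(.577,.15,.203),(.577,.188,.195),(.577,.245,.108)]: print(proj("wrist",P,k))
E
```

```text
[228.9 320.4]
[189.6 320.4]
[122.8 320.5]
```

View pics/w2.png

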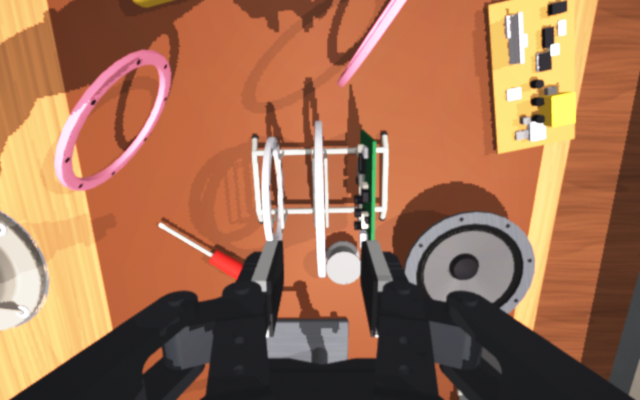

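The wrist view shows the ring upright in the middle slot, with its line running from (122,318) to (276,322) px, so its yaw is about 1.3°. The x at the grip point is about 0.5765. Next I'll descend onto the rim 36 mm to the +y side of the top, so the fingers will clear the hook later.

Request:
carry_out(
  deltas=[
    [[-0.1,1.5,5],-1.3],
    [[-0.15,2.1,10],-1.3],
    [[-0.15,2.1,14],-1.3],
    [[-0.15,2.1,17],-1.3],
    [[-0.15,2.1,19.5],-1.3],
    [[-0.15,2.1,21.2],-1.3],
    [[-0.15,2.1,21.2],-1.3],
  ],
)

```text
t: 4.53
eef_pos: [0.5767, 0.1834, 0.1878]
tool_rot: [0.002, 1.0, 0.009, -0.0]
contact_force: [0.2, 0.5, 0.2]
gripper_width: 0.396
```

Request:
carry_out(
  deltas=[
    [[0,0,0],0],
    [[0,0,0],0],
    [[0,0,0],0],
    [[0,0,0],0],
    [[0,0,0],0],
    [[0,0,0],0],
  ],
  hand=0.0,
  newtons=80,
)

```text
t: 5.28
eef_pos: [0.5775, 0.1836, 0.189]
tool_rot: [0.002, 1.0, 0.009, 0.001]
contact_force: [0.3, -0.1, 5.9]
gripper_width: 0.076
```

Request:
carry_out(
  deltas=[
    [[0,0,-0.5],0],
    [[0,0,-1],0],
    [[0,0,-1],0],
  ],
)

```text
t: 5.65
eef_pos: [0.5774, 0.1838, 0.1993]
tool_rot: [0.002, 1.0, 0.009, 0.001]
contact_force: [-0.2, 0.3, -2.3]
gripper_width: 0.08
```

Request:
carry_out(
  deltas=[
    [[0,0,-2.5],0],
    [[0,0,-5.5],0],
    [[0,0,-9],0],
    [[0,0,-12.5],0],
    [[0,0,-16],0],
    [[0,0,-18.5],0],
    [[0,0,-19.5],0],
    [[0,0,-19.5],0],
    [[0,0,-19.5],0],
  ],
)

```text
t: 6.78
eef_pos: [0.5765, 0.1841, 0.3927]
tool_rot: [0.002, 1.0, 0.009, -0.0]
contact_force: [0.5, -0.1, -1.7]
gripper_width: 0.081
```

```bash
python3 - <<'E'
from h import *
k=get_calibration("wrist"); np.save("kw3.npy",k,allow_pickle=True)
p,R,o=tool(); print(p.round(4),o["contact_force"],o["torque"])
im=read_camera("wrist"); im2=read_camera("scene")
a=cv2.resize(im[60:380,160:480],(560,560)); 
cv2.imwrite("pics/w3.png",a[...,::-1])
c=p+np.array([0,-.034,-.080]); print("scene centre",proj("scene",c), proj("wrist",c+[0,0,.095],k),proj("wrist",c+[0,-.095,0],k))
b=cv2.resize(im2[100:260,300:460],(560,560)); cv2.imwrite("pics/w3.png",np.hstack([a,b])[...,::-1][:, :, :][::1])
v=cv2.imread("pics/w3.png"); cv2.imwrite("pics/w3.png",cv2.resize(v,(800,400)))
E
```

```text
[0.5765 0.1841 0.3927] [ 0.54845249 -0.11982244 -1.69979191] [0.05649964 0.02846196 0.02230846]
scene centre [165.4 370.9] [377.5 318.9] [381.6 318. ]
```

View pics/w3.png

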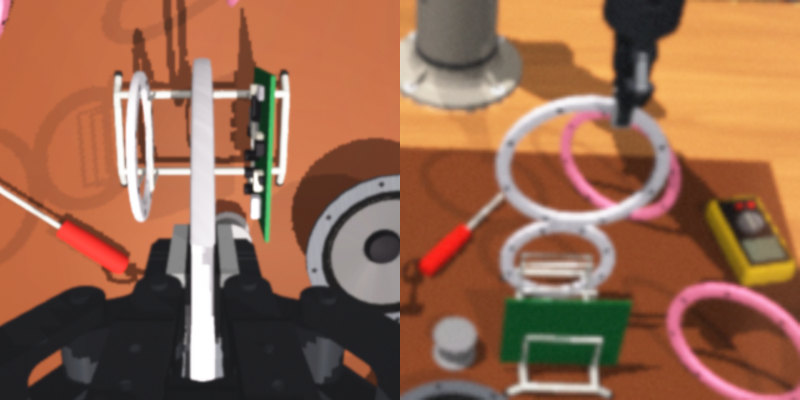

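The ring hangs upright and square in the fingers, and the small ring and card are undisturbed. I'll measure the grip offset from the ring centre.

```bash
python3 - <<'E'
from h import *
from scipy.optimize import least_squares
k2=np.load("kw2.npy",allow_pickle=True).item()
print("before lift ends", atz("wrist",122,318.5,.108,k2).round(4),atz("wrist",276,322,.108,k2).round(4))
p,R,o=tool(); im=read_camera("scene").astype(int)
hsv=cv2.cvtColor(im.astype(np.uint8),cv2.COLOR_RGB2HSV)
m=((hsv[...,1]<60)&(hsv[...,2]>140)).astype(np.uint8)
yy,xx=np.mgrid[:400,:640]; m[(xx<330)|(xx>415)|(yy<132)|(yy>196)]=0
pts=np.argwhere(m); k=get_calibration("scene")
# model mask: compare by extents / IoU
def ringmask(c,yaw=np.radians(1)):
    t=np.linspace(0,2*np.pi,120); out=np.zeros((400,640),np.uint8)
    for r,v in((.095,1),(.080,0)):
        P=[proj("scene",(c[0]-np.cos(a)*r*np.sin(yaw),c[1]+r*np.cos(a)*np.cos(yaw),c[2]+r*np.sin(a)),k)[::-1] for a in t]
        cv2.fillPoly(out,[np.round(np.array(P)*16).astype(np.int32)],v,shift=4)
    return out
best=max(((lambda g:((g&m).sum()/(g|m).sum(),dy,dz))(ringmask(p+[0,-dy,-dz])) for dy in np.arange(.016,.046,.002) for dz in np.arange(.070,.092,.003)))
print(best, m.sum())
E
```

```text
before lift ends [0.5747 0.2459 0.108 ] [0.5784 0.0448 0.108 ]
(np.float64(0.5371596762325239), np.float64(0.030000000000000013), np.float64(0.08200000000000002)) 1265
```

Request:
carry_out(
  deltas=[
    [[-3,0,0],0],
    [[-7,1,0],0],
    [[-11,3,0],0],
    [[-14,7,0],0.3],
    [[-15.2,11.5,0],0.3],
    [[-15.2,16,0],0.3],
    [[-15.2,20.5,0],0.3],
    [[-15.2,25,0],0.3],
    [[-15.2,28.5,0],0.3],
    [[-15.2,31.2,0],0.3],
  ],
)

```text
t: 8.18
eef_pos: [0.4297, -0.132, 0.3938]
tool_rot: [0.002, 1.0, 0.005, -0.0]
contact_force: [-0.3, 0.0, -2.3]
gripper_width: 0.07
```

Request:
carry_out(
  deltas=[
    [[0,0,0],0],
    [[0,0,0],0],
  ],
)

```text
t: 8.43
eef_pos: [0.4296, -0.1313, 0.3935]
tool_rot: [0.002, 1.0, 0.006, -0.0]
contact_force: [0.4, 0.4, -1.7]
gripper_width: 0.074
```

```bash
python3 - <<'E'
from h import *
print(delta((.5036,-.131,.345),.7))
E
```

```text
([7.4, 0.04, 4.84], np.float64(-0.0))
```

Request:
carry_out(
  deltas=[
    [[0,0,2.5],0],
    [[0.5,0,4.5],0],
    [[2.5,0,4.8],0],
    [[5,0,4.8],0],
    [[7,0,4.8],0],
    [[7.4,0,4.8],0],
    [[7.4,0,4.8],0],
    [[7.4,0,4.8],0],
  ],
)

```text
t: 9.43
eef_pos: [0.5029, -0.1305, 0.3455]
tool_rot: [0.002, 1.0, 0.006, -0.001]
contact_force: [-0.3, 0.5, -2.6]
gripper_width: 0.076
```

```bash
python3 - <<'E'
from h import *
k=get_calibration("wrist"); p,R,o=tool(); print(p.round(4),o["contact_force"].round(1) if hasattr(o["contact_force"],"round") else o["contact_force"])
im=read_camera("wrist"); s=read_camera("scene")
print("hook proj tip,seat,post",[proj("wrist",P,k) for P in [(.484,-.164,.306),(.5036,-.164,.256),(.574,-.164,.302)]])
a=cv2.resize(im[160:400,200:440],(400,400),interpolation=cv2.INTER_CUBIC); b=cv2.resize(s[95:215,210:330],(400,400),interpolation=cv2.INTER_CUBIC)
cv2.imwrite("pics/w4.png",np.hstack([a,b])[...,::-1])
E
```

```text
[ 0.5029 -0.1305  0.3455] [-0.3  0.5 -2.6]
hook proj tip,seat,post [array([297.2, 285.1]), array([255.9, 321.8]), array([295. , 450.1])]
```

View pics/w4.png

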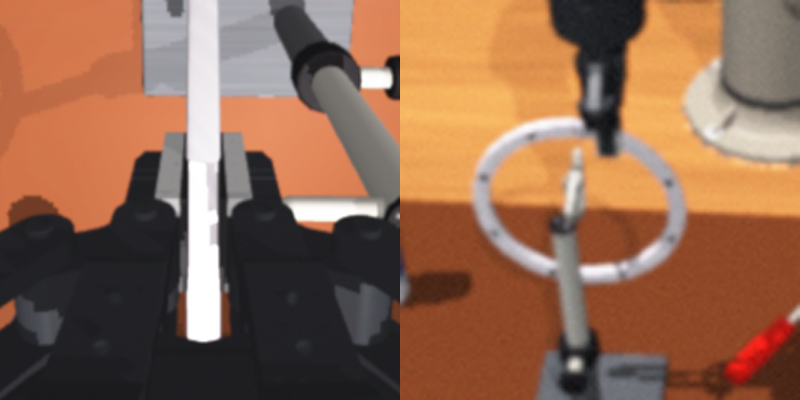

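The scene panel shows the hook inside the hoop and well centred (tip at x≈577, ring centre x≈580). Now I'll lower slowly and watch the force.

Request:
carry_out(
  deltas=[
    [[0,0,1.2],0],
    [[0,0,2.4],0],
    [[0,0,3.4],0],
    [[0,0,3.8],0],
    [[0,0,3.8],0],
  ],
)

```text
t: 10.15
eef_pos: [0.5029, -0.1307, 0.3072]
tool_rot: [0.002, 1.0, 0.006, -0.001]
contact_force: [0.0, -0.9, -1.5]
gripper_width: 0.075
```

Request:
carry_out(
  deltas=[
    [[0,0,0.2],0],
    [[0,0,0.4],0],
    [[0,0,0.6],0],
    [[0,0,0.8],0],
  ],
)

```text
t: 10.65
eef_pos: [0.5036, -0.1308, 0.3]
tool_rot: [0.002, 1.0, 0.006, 0.0]
contact_force: [0.3, 0.7, 5.4]
gripper_width: 0.079
```

Request:
carry_out(
  deltas=[
    [[0,0,0.2],0],
    [[0,0,0.4],0],
    [[0,0,0.6],0],
    [[0,0,0.8],0],
  ],
)

```text
t: 11.15
eef_pos: [0.503, -0.131, 0.2914]
tool_rot: [0.002, 1.0, 0.006, -0.001]
contact_force: [-3.5, 1.0, 2.5]
gripper_width: 0.072
```

Request:
carry_out(
  deltas=[
    [[0,0,0.3],0],
    [[0,0,0.6],0],
    [[0,0,0.9],0],
    [[0,0,1.2],0],
  ],
)

```text
t: 11.65
eef_pos: [0.5026, -0.1309, 0.2788]
tool_rot: [0.002, 1.0, 0.005, -0.001]
contact_force: [-3.0, -0.5, -0.6]
gripper_width: 0.074
```

Request:
carry_out(
  deltas=[
    [[0,0,0.2],0],
    [[0,0,0.4],0],
    [[0,0,0.6],0],
    [[0,0,0.8],0],
  ],
)

```text
t: 12.15
eef_pos: [0.5026, -0.131, 0.2707]
tool_rot: [0.002, 1.0, 0.005, -0.001]
contact_force: [-2.3, -0.4, -0.6]
gripper_width: 0.074
```

Request:
carry_out(
  deltas=[
    [[0,0,0.15],0],
    [[0,0,0.3],0],
    [[0,0,0.4],0],
  ],
)

```text
t: 12.52
eef_pos: [0.5026, -0.131, 0.2666]
tool_rot: [0.002, 1.0, 0.005, -0.001]
contact_force: [-2.7, 0.3, -0.3]
gripper_width: 0.076
```

Request:
carry_out(
  deltas=[
    [[0,0,0.1],0],
    [[0,0,0.2],0],
    [[0,0,0.3],0],
  ],
)

```text
t: 12.9
eef_pos: [0.5029, -0.1309, 0.2636]
tool_rot: [0.002, 1.0, 0.006, -0.001]
contact_force: [0.6, 0.1, -2.1]
gripper_width: 0.075
```

The side force fell to zero and Fz returned to the ring's weight, so the gate has sprung shut. I'll go down in 1 mm steps to feel the seat.

Request:
carry_out(
  deltas=[
    [[0,0,0.1],0],
    [[0,0,0.1],0],
  ],
)

```text
t: 13.15
eef_pos: [0.503, -0.1309, 0.263]
tool_rot: [0.002, 1.0, 0.006, -0.001]
contact_force: [-1.5, 0.5, 2.2]
gripper_width: 0.071
```

Request:
carry_out(
  deltas=[
    [[0,0,0.1],0],
    [[0,0,0.1],0],
  ],
)

```text
t: 13.4
eef_pos: [0.5031, -0.1309, 0.2627]
tool_rot: [0.002, 1.0, 0.005, -0.0]
contact_force: [-3.5, 0.8, 5.8]
gripper_width: 0.076
```

Contact is felt at 5.8 N, with a push towards -x that suggests the rim is on the +x bevel. I'll ease the ring to -x.

Request:
carry_out(
  deltas=[
    [[-0.1,0,-0.05],0],
    [[-0.2,0,0],0],
    [[-0.2,0,0],0],
  ],
)

```text
t: 13.78
eef_pos: [0.5017, -0.1309, 0.263]
tool_rot: [0.002, 1.0, 0.006, 0.0]
contact_force: [1.5, 0.4, 2.0]
gripper_width: 0.072
```

```bash
python3 - <<'E'
from h import *
k=get_calibration("wrist"); p,R,o=tool(); print(p.round(4),np.round(o["contact_force"],1),np.round(o["torque"],2))
s=read_camera("scene"); t=read_camera("top")
b=cv2.resize(s[110:190,220:300],(400,400),interpolation=cv2.INTER_CUBIC);a=cv2.resize(t[160:240,340:420],(400,400),interpolation=cv2.INTER_CUBIC)
cv2.imwrite("pics/w5.png",np.hstack([a,b])[...,::-1])
E
```

```text
[ 0.5017 -0.1309  0.263 ] [1.5 0.4 2. ] [-0.05 -0.26  0.04]
```

Request:
carry_out(
  deltas=[
    [[0.05,0,0],0],
    [[0.05,0,0.05],0],
    [[0.05,0,0.05],0],
  ],
)

```text
t: 14.25
eef_pos: [0.5019, -0.131, 0.2627]
tool_rot: [0.002, 1.0, 0.006, 0.0]
contact_force: [-1.1, 0.9, 5.6]
gripper_width: 0.077
```

View pics/w5.png

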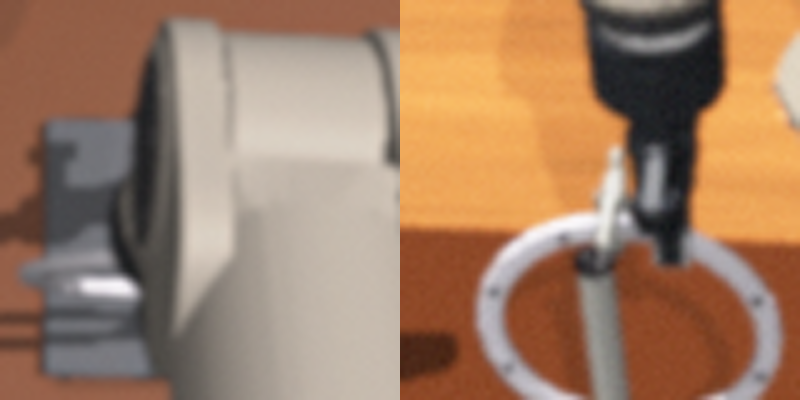

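The rim bears on the seat at z≈0.263 with 5.6 N down and little side force, and in the scene view the ring is centred under the hook. I'll relax the press and then open gently.

Request:
carry_out(
  deltas=[
    [[0,0,-0.04],0],
    [[0,0,-0.04],0],
  ],
)

```text
t: 14.5
eef_pos: [0.5018, -0.1309, 0.263]
tool_rot: [0.002, 1.0, 0.006, 0.0]
contact_force: [-0.8, 0.1, 1.7]
gripper_width: 0.078
```

Request:
carry_out(
  deltas=[
    [[0,0,0],0],
    [[0,0,0],0],
    [[0,0,0],0],
  ],
  hand=0.16,
)

```text
t: 14.88
eef_pos: [0.5018, -0.131, 0.2628]
tool_rot: [0.002, 1.0, 0.005, -0.0]
contact_force: [1.5, -0.2, 0.1]
gripper_width: 0.163
```

Request:
carry_out(
  deltas=[
    [[0,0,0],0],
    [[0,0,0],0],
    [[0,0,0],0],
    [[0,0,0],0],
  ],
  hand=0.4,
)

```text
t: 15.38
eef_pos: [0.5018, -0.131, 0.2629]
tool_rot: [0.002, 1.0, 0.006, -0.0]
contact_force: [0.1, 0.4, -0.7]
gripper_width: 0.4
```

Request:
carry_out(
  deltas=[
    [[0,0,-1],0],
    [[0,0,-2.5],0],
    [[0,0,-5],0],
    [[0,0,-9],0],
    [[0,0,-13],0],
    [[0,-2,-17],0],
    [[0,-6,-19],0],
    [[0,-8,-20],0],
    [[0,-8,-20],0],
  ],
)

```text
t: 16.5
eef_pos: [0.5012, -0.0484, 0.4646]
tool_rot: [0.002, 1.0, 0.007, 0.002]
contact_force: [-0.7, -0.7, 0.6]
gripper_width: 0.4
```

```bash
python3 - <<'E'
from h import *
p,R,o=tool(); print(p.round(4),np.round(o["contact_force"],1),o["t"])
w=read_camera("wrist"); s=read_camera("scene")
b=cv2.resize(s[110:250,230:370+60],(571,400),interpolation=cv2.INTER_CUBIC);a=cv2.resize(w[100:400,220:390],(229,400),interpolation=cv2.INTER_CUBIC)
cv2.imwrite("pics/w6.png",np.hstack([a,b])[...,::-1])
E
```

```text
[ 0.5012 -0.0484  0.4646] [-0.7 -0.7  0.6] 16.5
```

View pics/w6.png

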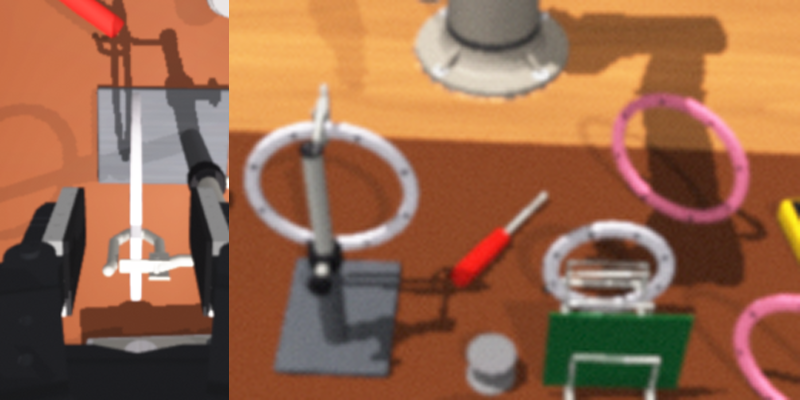

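The ring hangs on the hook with the gate tongue across above the rim (wrist panel, around (145,267)). The card, small ring and driver are in place. I'll wait briefly, check that nothing moves, then hand in.

Request:
carry_out(
  deltas=[
    [[0,0,0],0],
    [[0,0,0],0],
    [[0,0,0],0],
    [[0,0,0],0],
    [[0,0,0],0],
    [[0,0,0],0],
    [[0,0,0],0],
    [[0,0,0],0],
    [[0,0,0],0],
    [[0,0,0],0],
  ],
)

```text
t: 17.85
eef_pos: [0.5008, -0.0512, 0.4627]
tool_rot: [0.002, 1.0, 0.005, -0.0]
contact_force: [-0.3, 0.4, 0.1]
gripper_width: 0.398
```

```bash
python3 - <<'E'
from h import *
f=[read_camera("scene")[110:210,225:310].astype(float) for _ in range(10)]
n=np.abs(f[1]-f[0]).mean(); print("diff adj",n,"diff far",np.abs(f[9]-f[0]).mean(), "mean3", np.abs(np.mean(f[:3],0)-np.mean(f[-3:],0)).max())
print(readout.get_obs()["t"]); print(bot.hand_in())
E
```

```text
diff adj 1.8185882352941176 diff far 1.7966666666666666 mean3 6.666666666666664
18.35
the job is handed in; nothing more can be done
None
```

The large ring is hanging on the bench hook with the spring gate shut over its rim, and the job is handed in at about 18 s.

- **Lift:** I took the ring out of the middle rack slot by its rim, gripping to one side of the top so the fingers cleared the hook.
- **Gate:** I threaded the hoop over the hook tip and pressed down. The gate gave at about 5 N, and its side force vanished a few millimetres above the seat.
- **Seat:** The rim then bore on the bottom of the hook at z≈0.263 m, with readings up to about 6 N (roughly 8 N on the hook with the ring's weight). It first touched one bevel, so I eased it about 1 mm sideways, eased off the press, then let go.

**Last checks:**
- The wrist picture shows the gate tongue across above the rim.
- The scene pictures show the ring centred and still, with frame differences no larger than camera noise.
- The small ring, card, screwdriver and spool look unmoved in the last pictures. I did not look again at the woofer, meter or spray can, but the arm never went near them.
- The gripper is clear of everything with about 0 N on it.

The cameras put the seat at about 0.258 m and touch put it at about 0.263 m, a difference within the error I expected. No check failed.

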